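# Sweep stirring bars into the catch tray

### The job

Sweep the three loose white stirring bars across the worktop with the fingertips and in through the open mouth of the steel catch tray, until each lies flat on its floor, wholly inside, with no end sticking out of the mouth. Only push the bars, never pick them up or flick them, and leave the timer, dish, cap, tube, dropper bottle and sample pot where they are.

Things in the scene. Friction and masses are not known exactly. Their poses are not given: they have to be found in the camera images.
- tray: fixed three-sided catch tray of bare steel with a blue floor, mouth open towards the loose bars. Origin on the worktop at the centre of its floor. Its +x axis runs from the open mouth (x = -60 mm) to the inside of the back wall (x = +60 mm); the side walls' inner faces are at y = +-105 mm. Walls are 22 mm high (back rim 25 mm) and 4 mm thick. The floor is a film level with the worktop (0.6 mm, no step at the mouth). It cannot be moved.
- bar_a: white PTFE magnetic stirring bar, 40 mm long, 8 mm wide, 9 mm high, 10 to 17 g, lying loose on the worktop; it slides when pushed and does not roll; origin at the centre of its underside, y axis along its length, z up
- bar_a_mid (a point): centre of bar_a, half-way up (4.5 mm)
- bar_a_end0 (a point): the -y end of bar_a, 20 mm from its centre, half-way up
- bar_a_end1 (a point): the +y end of bar_a, 20 mm from its centre, half-way up
- bar_b: white PTFE magnetic stirring bar, 40 mm long, 8 mm wide, 9 mm high, 10 to 17 g, lying loose on the worktop; it slides when pushed and does not roll; origin at the centre of its underside, y axis along its length, z up
- bar_b_mid (a point): centre of bar_b, half-way up (4.5 mm)
- bar_b_end0 (a point): the -y end of bar_b, 20 mm from its centre, half-way up
- bar_b_end1 (a point): the +y end of bar_b, 20 mm from its centre, half-way up
- bar_c: white PTFE magnetic stirring bar, 28 mm long, 8 mm wide, 9 mm high, 10 to 17 g, lying loose on the worktop; it slides when pushed and does not roll; origin at the centre of its underside, y axis along its length, z up
- bar_c_mid (a point): centre of bar_c, half-way up (4.5 mm)
- bar_c_end0 (a point): the -y end of bar_c, 14 mm from its centre, half-way up
- bar_c_end1 (a point): the +y end of bar_c, 14 mm from its centre, half-way up
- timer: small white bench timer lying flat, 60 x 66 mm, 18 mm high; loose, to be left alone; origin at the centre of its underside, z up
- petri_dish: closed petri dish, 60 mm across, 13 mm high; loose, to be left alone; origin at the centre of its underside, z up
- cap: white ribbed jar cap lying on its top, 68 mm across, 27 mm high; loose, to be left alone; origin at the centre of its underside, z up
- tube: upright centrifuge tube with yellow cap, 34 mm across, 113 mm high; loose, to be left alone; origin at the centre of its underside, z up
- dropper: small brown dropper bottle with black cap, 33 mm across, 90 mm high; loose, to be left alone; origin at the centre of its underside, z up
- pot: white sample pot with red lid, 68 mm across, 63 mm high; loose, to be left alone; origin at the centre of its underside, z up

How it is judged:
At the end, for the whole second after the job is handed in: Both ends of every bar are past the mouth line of the tray and within its three walls (3 mm allowance at the walls), each bar lies flat on the floor (its centre under 12 mm high) and is at rest (under 20 mm/s) (x of bar_a_end0 in the frame of tray between -0.06 and 0.063 m and y of bar_a_end0 in the frame of tray between -0.108 and 0.108 m and x of bar_a_end1 in the frame of tray between -0.06 and 0.063 m and y of bar_a_end1 in the frame of tray between -0.108 and 0.108 m and height (world z) of each of bar_a_mid, bar_b_mid, bar_c_mid below 0.012 m and linear speed of each of bar_a, bar_b, bar_c below 0.02 m/s and x of bar_b_end0 in the frame of tray between -0.06 and 0.063 m and y of bar_b_end0 in the frame of tray between -0.108 and 0.108 m and x of bar_b_end1 in the frame of tray between -0.06 and 0.063 m and y of bar_b_end1 in the frame of tray between -0.108 and 0.108 m and x of bar_c_end0 in the frame of tray between -0.06 and 0.063 m and y of bar_c_end0 in the frame of tray between -0.108 and 0.108 m and x of bar_c_end1 in the frame of tray between -0.06 and 0.063 m and y of bar_c_end1 in the frame of tray between -0.108 and 0.108 m); the robot touches nothing.
It fails at once if a stirring bar is lifted (its centre over 20 mm high) (height (world z) of any of bar_a_mid, bar_b_mid, bar_c_mid above 0.02 m).
It fails at once if a stirring bar is flicked (faster than 0.8 m/s) (linear speed of any of bar_a, bar_b, bar_c above 0.8 m/s).
It fails at once if the timer, dish, cap, tube, dropper bottle or pot is moved by more than 15 mm (distance of any of timer, petri_dish, cap, tube, dropper, pot from where it was at the start of the episode above 0.015 m).
It also fails if it takes over 64 s, if anything falls off the work surface, if the arm or the gripper's body presses on something with over 40 N, if the wrist force passes 120 N, or if a joint passes its speed limit or range.

### The arm

A 6-joint arm with a two-finger parallel gripper is mounted at the origin on a cart in front of the work surface, level with it; the furniture and walls round the work are solid. World frame = base frame: x ahead of the robot, y to its left, z up, the work surface at z = 0. Lengths are in m, angles in rad, forces in N, time in s.
With the tool pointing down it reaches from about 0.375 to 0.975 m from the base axis. Payload 3.8 kg.
Tool frame: the origin (TCP) lies midway between the tips of the shut fingers; the grasp point (between the pads) lies 19 mm behind it; z points along the fingers, y is the direction in which the jaws open and shut (so a half turn about z gives the same grasp; the last joint's range is limited). The gripper opens to 85 mm and grips with 20 to 120 N. Pads are 22 mm wide; open, the fingers measure 114 mm over their backs; the gripper's body (76 mm by 85 mm) begins 54 mm behind the grasp point. The pads swing forward as they close: fully open they stand 13 mm farther back than shut.
Start: joints at [-1.149, 0.264, 1.604, -0, 1.274, -0.037], TCP at [0.299, -0.605, 0.231] pointing down, gripper open.
Joint ranges: [-2.63, 2.63], [-0.94, 2.18], [0.31, 2.57], [-1.31, 4.45], [0, 2.66], [-2.55, 2.55]. Speed limits (rad/s): [2.57, 2.57, 3.14, 3.14, 3.14, 3.14].

### API

Orientations are given as a rotation vector (axis times angle).
In Python, from workcell import bot gives the robot as it stands.
- The arm moves only by the shell command python3 -m inch 'ROWS' [FORCE]. ROWS is JSON, a list of rows, each an object of numbers: "dx", "dy", "dz": the shift along the tool's x, y, z in m; "ax", "ay", "az": the turn, a rotation vector about the tool's x, y, z in degrees; "fingers": the opening, from -1 (shut) to 1 (fully open). A call has 1 to 20 rows; each row is the pose to reach, as a shift and turn from the pose measured when the call began, along the tool's axes at that moment; what a row does not reach only later rows make up. A row lasts 1/8 s, in which the tool goes at most 62.5 mm and 10.7 degrees, less where a joint would pass 70% of its speed; a pose out of reach is approached as far as the arm can. A call with a gripper value outside its range is refused whole. The fingers move at their own pace and stop on an object; FORCE is the grip in N (left out, the last holds). Time passes only in rows, so rows that repeat a pose let the fingers close. It gives the time, the measured TCP pose, the force and the opening at its end, in the units of the state.
- bot.read_state(): the state, without advancing time (a new reading comes with each control period).
- bot.read_camera(name): name is "side" or "top" or "wrist"; returns (picture, depth): 384x512x3 uint8, blue, green, red; 384x512 float32, m along the optical axis (not along the pixel's ray), 0 where there is no reading.
- bot.get_calibration(name): a dict with "intrinsics" (3x3 intrinsics, pixels), "distortion" ([k1, k2, p1, p2, k3] as OpenCV has them; the pictures are not rectified), "view" (4x4, takes a point from world to camera coordinates). Camera axes: x right, y down, z forward; pixel columns grow to the right and rows downward; lengths in m; the calibration is good to about 2 mm. A picture is of the moment at which its call begins: read the wrist's pose just before it. get_calibration takes no time and is no camera call; for the wrist camera it gives the pose at the moment of the call.
- bot.finish_job(): hands the job in, once; it reports no verdict.
Trained networks look in the newest picture that a camera, given by its name, has taken for a name from the list of things; names that differ only in an ending like _2 or _b are one class to them, and where a whole thing is asked for, a point or a joint stands for the part that bears it (a point fixed in the world has none). Each returns a list of dicts, best first, with "p" (0 to 1); they miss things now and then, are a little off and sometimes report something else, mostly with a low value. They report only what shows in the picture. A call takes as long as a camera call.
- bot.masks_of(camera, thing): "region" (384x512 bool, what is visible of it) and "box" ([left, top, right, bottom] in pixels, round what is visible of it).
The state is a dict: "time": time; "q": joint angles; "joint_vel": joint speeds; "joint_torque": joint torques, N m; "tool_pos": TCP position; "tcp_rot": TCP orientation; "wrist_force": force on the tool from outside, world axes, zero at the start; "torque": the same for the moment, N m; "width": opening from 0.0 (shut) to 1.0 (fully open).
Only numpy, scipy, OpenCV 4.12 (cv2) and the standard library are available. Lean on these libraries where they do the work, as an engineer would, in place of code of your own. Each camera call takes 0.05 s, during which the arm holds its last target. There are 200 camera calls.

## Working session

There is one attempt and no reset: what is moved stays moved. The work goes in short steps, Python scripts to look and compute and a shell command to move; the robot and the scene stay as the last step left them, time stands still between calls to the robot, and variables do not carry over. Pictures are saved under pics/ and viewed, about 8 in all and at most 12, crops included, and the job is handed in when it is done.

```bash
mkdir -p pics
cat > h.py <<'E'
import numpy as np, cv2
from workcell import bot
def cal(n):
    c=bot.get_calibration(n); return np.array(c["intrinsics"]),np.array(c["distortion"]),np.array(c["view"])
def toplane(n,px,z):
    K,D,V=cal(n); u=cv2.undistortPoints(np.float64(px).reshape(-1,1,2),K,D).reshape(-1,2)
    R,t=V[:3,:3],V[:3,3]; o=-R.T@t; d=np.c_[u,np.ones(len(u))]@R
    return o+d*((z-o[2])/d[:,2])[:,None]
def rect(n,reg,z):
    c,_=cv2.findContours(reg.astype(np.uint8),cv2.RETR_EXTERNAL,cv2.CHAIN_APPROX_NONE)
    c=max(c,key=cv2.contourArea).reshape(-1,2)
    P=toplane(n,c,z)[:,:2]; r=cv2.minAreaRect((P*1000).astype(np.float32)); return r,P
E
python3 - <<'E'
from h import *
print(bot.read_state())
for n in ("top","side"):
    im,d=bot.read_camera(n); cv2.imwrite(f"pics/{n}0.png",im)
    for t,z in (("tray",.022),("bar_a",.009),("bar_c",.009),("timer",.018),("petri_dish",.013),("cap",.027),("tube",.113),("dropper",.09),("pot",.063)):
        for m in bot.masks_of(n,t)[:4]:
            r,P=rect(n,m["region"],z); print(n,t,round(m["p"],2),m["box"],np.round(r[0]),np.round(r[1]),round(r[2]))
E
```

```text
{'time': 0.0, 'q': array([-1.14891510e+00,  2.64781853e-01,  1.60540392e+00,  7.93457800e-06,
        1.27368471e+00, -3.69112856e-02]), 'joint_vel': array([ 1.12384315e-03,  3.62824499e-05,  3.54600461e-04, -1.11896282e-03,
       -1.27459004e-04, -1.26319540e-03]), 'joint_torque': array([-2.83816764e-03, -5.15127432e+01, -3.67310894e+01, -5.16756718e-04,
        1.30512955e-02,  3.30110254e-06]), 'tool_pos': array([ 0.29862444, -0.60452286,  0.22992652]), 'tcp_rot': array([-3.05711720e+00, -7.13853313e-01,  6.72296367e-04]), 'wrist_force': array([0.29113478, 0.16121163, 0.82839189]), 'torque': array([ 0.01220602, -0.01629374, -0.02171344]), 'width': 1.003448760112307}
top tray 0.73 [123.1, 169.7, 176.2, 243.9] [529. 355.] [136. 219.] 83
top bar_a 0.41 [166.4, 115.7, 186.0, 134.7] [801. 286.] [65. 27.] 47
top bar_c 0.41 [166.4, 115.7, 186.0, 134.7] [801. 286.] [65. 27.] 47
top timer 0.93 [211.1, 245.2, 237.8, 267.2] [389. 116.] [62. 70.] 16
top petri_dish 0.86 [197.9, 142.5, 219.5, 162.2] [712. 179.] [58. 57.] 2
top cap 0.72 [321.7, 211.1, 342.1, 231.5] [ 510. -210.] [64. 65.] 1
top
[... 783 characters left out ...]
2, 138.7, 340.1, 165.0] [ 543. -362.] [ 70. 192.] 24
side petri_dish 0.94 [152.9, 220.3, 181.1, 236.1] [708. 189.] [59. 67.] 30
side petri_dish 0.62 [295.8, 214.1, 318.3, 213.4] [452. -23.] [34. 17.] 19
side cap 0.74 [316.6, 139.7, 337.4, 165.9] [ 538. -339.] [ 66. 194.] 22
side cap 0.58 [221.3, 238.8, 230.1, 251.1] [541. 190.] [14. 31.] 66
side cap 0.55 [298.8, 163.9, 326.1, 185.2] [ 505. -189.] [ 69. 104.] 26
side tube 0.88 [97.3, 199.1, 121.6, 247.8] [719. 324.] [ 31. 189.] 56
side tube 0.52 [180.7, 165.2, 194.5, 201.3] [681. 132.] [ 27. 161.] 44
side dropper 0.7 [181.5, 165.9, 191.3, 200.8] [709.  98.] [ 28. 163.] 40
side pot 0.61 [318.1, 141.2, 337.0, 162.1] [ 505. -269.] [ 61. 168.] 24
```

Run:
```python
import cv2
a=cv2.imread("pics/top0.png")[90:290,100:400]; cv2.imwrite("pics/t1.png",cv2.resize(a,None,fx=2.66,fy=2.66,interpolation=2))
```

```text
(no output)
```

View pics/t1.png

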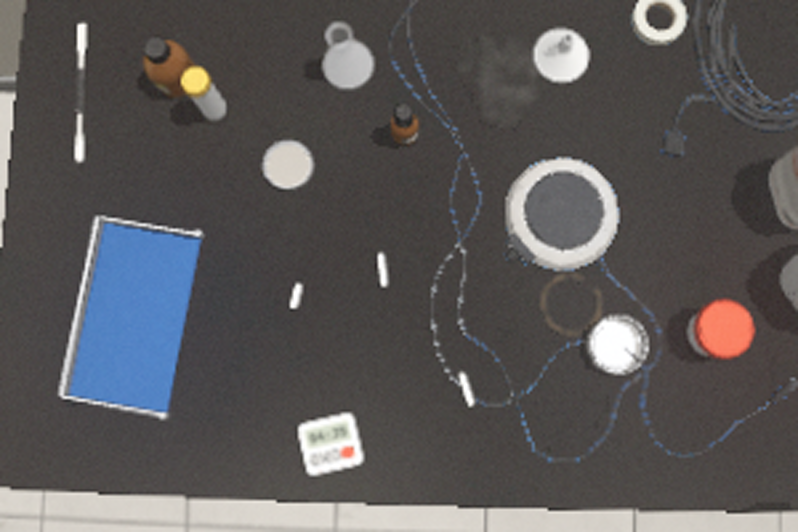

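View pics/side0.png

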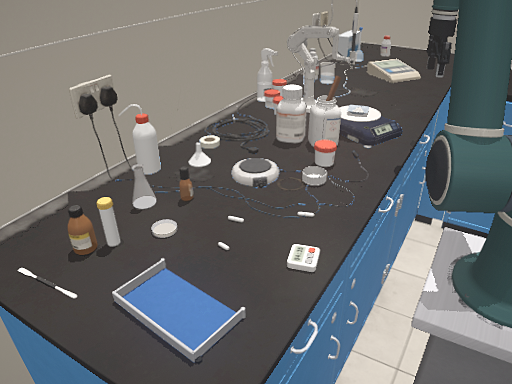

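The top view crop shows the three bars at crop pixels (296,295), (382,269) and (466,389). The tray is at left with its mouth to the right, from (201,235) to (167,415). The side view agrees.

```bash
cat >> h.py <<'E'
def bars(im,n="top",box=None):
    g=(im.min(2)>150).astype(np.uint8)
    k,l,s,c=cv2.connectedComponentsWithStats(g)
    out=[]
    for i in range(1,k):
        if 12<s[i,4]<150:
            r,P=rect(n,l==i,.009); (cx,cy),(w,h),a=r
            q=cv2.boxPoints(r); e=[q[1]-q[0],q[2]-q[1]]; v=max(e,key=np.linalg.norm)
            out.append((np.round(c[i]),np.round([cx,cy]),np.round([max(w,h),min(w,h)]),round(float(np.degrees(np.arctan2(v[1],v[0])))%180)))
    return out
E
python3 - <<'E'
from h import *
im=cv2.imread("pics/top0.png")
for b in bars(im): print(*b)
p=lambda x,y:[100+x/2.66,90+y/2.66]
print("tray corners (mouth far, mouth near, back near, back far)",toplane("top",[p(202,234),p(167,416),p(63,395),p(98,217)],.022).round(3))
print("floor mouth",toplane("top",[p(199,236),p(168,412)],0).round(3))
from scipy.spatial.transform import Rotation as R
print(R.from_rotvec(bot.read_state()["tcp_rot"]).as_matrix().round(3))
E
```

```text
[283.  47.] [1076.  -63.] [131.  48.] 69
[124.  48.] [1072.  490.] [46.  4.] 89
[153.  47.] [1074.  387.] [104.   0.] 90
[205.  48.] [1073.  199.] [247.   4.] 91
[257.  49.] [1074.   32.] [67.  4.] 92
[340.  52.] [1073. -243.] [201.   4.] 91
[388.  54.] [1072. -406.] [112.   4.] 94
[436.  58.] [1073. -582.] [227.   6.] 90
[489.  62.] [1073. -780.] [146.   8.] 88
[130. 106.] [859. 444.] [56. 10.] 5
[ 21. 119.] [816. 831.] [162.   0.] 90
[ 74. 119.] [817. 635.] [217.   4.] 90
[181. 127.] [792. 272.] [31. 11.] 36
[129. 143.] [742. 437.] [57. 10.] 5
[243. 191.] [592.  63.] [38.  8.] 10
[211. 201.] [558. 163.] [27. 10.] 169
[275. 236.] [455. -38.] [39.  9.] 20
[449. 255.] [ 407. -594.] [20. 14.] 55
[502. 308.] [ 235. -776.] [17. 11.] 0
[252. 360.] [80. 19.] [37.  7.] 58
[225. 370.] [48. 97.] [84. 17.] 156
tray corners (mouth far, mouth near, back near, back far) [[0.625 0.274 0.022]
 [0.412 0.303 0.022]
 [0.431 0.427 0.022]
 [0.642 0.4   0.022]]
floor mouth [[0.626 0.283 0.   ]
 [0.417 0.308 0.   ]]
[[ 0.897  0.443  0.   ]
 [ 0.443 -0.897  0.   ]
 [ 0.     0.    -1.   ]]
```

```bash
python3 -m inch '[{"dx":0.55,"dy":-0.546,"dz":0.03,"az":-53,"fingers":-0.7},{"dx":0.55,"dy":-0.546,"dz":0.03,"az":-53,"fingers":-0.7},{"dx":0.55,"dy":-0.546,"dz":0.03,"az":-53,"fingers":-0.7},{"dx":0.55,"dy":-0.546,"dz":0.03,"az":-53,"fingers":-0.7},{"dx":0.55,"dy":-0.546,"dz":0.03,"az":-53,"fingers":-0.7},{"dx":0.55,"dy":-0.546,"dz":0.03,"az":-53,"fingers":-0.7},{"dx":0.55,"dy":-0.546,"dz":0.03,"az":-53,"fingers":-0.7},{"dx":0.55,"dy":-0.546,"dz":0.03,"az":-53,"fingers":-0.7},{"dx":0.55,"dy":-0.546,"dz":0.03,"az":-53,"fingers":-0.7},{"dx":0.55,"dy":-0.546,"dz":0.03,"az":-53,"fingers":-0.7},{"dx":0.55,"dy":-0.546,"dz":0.05,"az":-53,"fingers":-0.7},{"dx":0.55,"dy":-0.546,"dz":0.07,"az":-53,"fingers":-0.7},{"dx":0.55,"dy":-0.546,"dz":0.07,"az":-53,"fingers":-0.7},{"dx":0.55,"dy":-0.546,"dz":0.07,"az":-53,"fingers":-0.7},{"dx":0.55,"dy":-0.546,"dz":0.07,"az":-53,"fingers":-0.7},{"dx":0.55,"dy":-0.546,"dz":0.07,"az":-53,"fingers":-0.7}]' 30
python3 - <<'E'
from h import *
print(bot.read_state()["q"])
im,d=bot.read_camera("wrist"); cv2.imwrite("pics/w1.png",im)
for m in bot.masks_of("wrist","bar_a"):
    r,P=rect("wrist",m["region"],.009); print(round(m["p"],2),m["box"],np.round(r[0]),np.round(r[1]),round(r[2]))
for b in bars(im,"wrist"): print(*b)
E
```

```text
[-1.14890802e+00  2.63902897e-01  1.60398949e+00  3.14693007e-05
  1.27369350e+00 -3.68697598e-02]invalid input at $[0]: expected keys dx, dy, dz, ax, ay, az, fingers
```

View pics/w1.png

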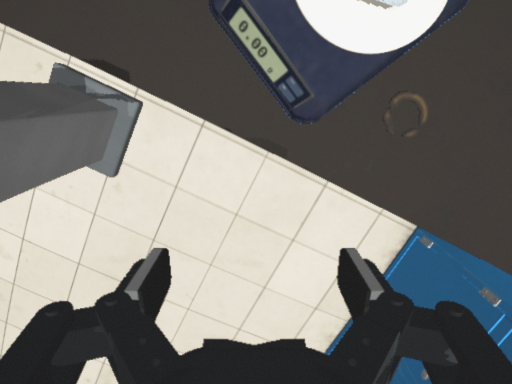

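The call was refused because every key is required, so nothing moved. The wrist picture shows only the balance at the upper right.

```bash
python3 -m inch '[{"dx":0.55,"dy":-0.546,"dz":0,"ax":0,"ay":0,"az":-53,"fingers":-0.7},{"dx":0.55,"dy":-0.546,"dz":0,"ax":0,"ay":0,"az":-53,"fingers":-0.7},{"dx":0.55,"dy":-0.546,"dz":0,"ax":0,"ay":0,"az":-53,"fingers":-0.7},{"dx":0.55,"dy":-0.546,"dz":0,"ax":0,"ay":0,"az":-53,"fingers":-0.7},{"dx":0.55,"dy":-0.546,"dz":0,"ax":0,"ay":0,"az":-53,"fingers":-0.7},{"dx":0.55,"dy":-0.546,"dz":0,"ax":0,"ay":0,"az":-53,"fingers":-0.7},{"dx":0.55,"dy":-0.546,"dz":0,"ax":0,"ay":0,"az":-53,"fingers":-0.7},{"dx":0.55,"dy":-0.546,"dz":0,"ax":0,"ay":0,"az":-53,"fingers":-0.7},{"dx":0.55,"dy":-0.546,"dz":0,"ax":0,"ay":0,"az":-53,"fingers":-0.7},{"dx":0.55,"dy":-0.546,"dz":0.03,"ax":0,"ay":0,"az":-53,"fingers":-0.7},{"dx":0.55,"dy":-0.546,"dz":0.05,"ax":0,"ay":0,"az":-53,"fingers":-0.7},{"dx":0.55,"dy":-0.546,"dz":0.07,"ax":0,"ay":0,"az":-53,"fingers":-0.7},{"dx":0.55,"dy":-0.546,"dz":0.07,"ax":0,"ay":0,"az":-53,"fingers":-0.7},{"dx":0.55,"dy":-0.546,"dz":0.07,"ax":0,"ay":0,"az":-53,"fingers":-0.7},{"dx":0.55,"dy":-0.546,"dz":0.07,"ax":0,"ay":0,"az":-53,"fingers":-0.7},{"dx":0.55,"dy":-0.546,"dz":0.07,"ax":0,"ay":0,"az":-53,"fingers":-0.7}]' 30
python3 - <<'E'
from h import *
s=bot.read_state();print(s["q"],s["tool_pos"],s["width"])
im,d=bot.read_camera("wrist"); cv2.imwrite("pics/w2.png",im)
for m in bot.masks_of("wrist","bar_a"):
    r,P=rect("wrist",m["region"],.009); print(round(m["p"],2),m["box"],np.round(r[0]),np.round(r[1]),round(r[2]))
for b in bars(im,"wrist"): print(*b)
E
```

```text
time: 3.1
tool_pos: [0.5506, 0.1269, 0.1623]
tcp_rot: [2.42, 2.002, 0.002]
wrist_force: [-0.1, -0.2, -0.3]
width: 0.148
[ 1.82569274e-01  1.10245352e-01  1.91673956e+00 -3.11493247e-04
  1.11311257e+00  3.71019972e-01] [0.55064837 0.12688554 0.16230739] 0.14771838842578014
0.68 [285.6, 218.8, 323.5, 233.0] [594.  68.] [40. 10.] 9
0.59 [237.7, 138.8, 267.5, 145.1] [560. 166.] [ 8. 27.] 80
[65. 10.] [410. 321.] [16.  8.] 75
[365. 337.] [ 654. -110.] [19.  4.] 121
[341. 363.] [ 619. -150.] [34.  5.] 119
```

View pics/w2.png

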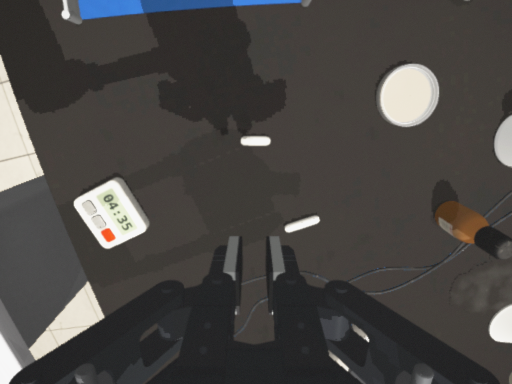

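Bars C at (256,141) and B at (302,224) match the top-camera estimates. I'll descend behind C now.

```bash
python3 -m inch '[{"dx":0,"dy":0.002,"dz":0.05,"ax":0,"ay":0,"az":0,"fingers":-0.7},{"dx":0,"dy":0.002,"dz":0.1,"ax":0,"ay":0,"az":0,"fingers":-0.7},{"dx":0,"dy":0.002,"dz":0.135,"ax":0,"ay":0,"az":0,"fingers":-0.7},{"dx":0,"dy":0.002,"dz":0.15,"ax":0,"ay":0,"az":0,"fingers":-0.7},{"dx":0,"dy":0.002,"dz":0.158,"ax":0,"ay":0,"az":0,"fingers":-0.7},{"dx":0,"dy":0.002,"dz":0.158,"ax":0,"ay":0,"az":0,"fingers":-0.7},{"dx":0,"dy":0.002,"dz":0.158,"ax":0,"ay":0,"az":0,"fingers":-0.7}]'
```

```text
time: 4.08
tool_pos: [0.5543, 0.1268, 0.0059]
tcp_rot: [2.419, 2.001, 0.006]
wrist_force: [-0.0, 0.2, -0.1]
width: 0.148
```

```bash
python3 -m inch '[{"dx":0.01,"dy":-0.001,"dz":0.002,"ax":0,"ay":0,"az":0,"fingers":-0.7},{"dx":0.02,"dy":-0.001,"dz":0.002,"ax":0,"ay":0,"az":0,"fingers":-0.7},{"dx":0.03,"dy":-0.001,"dz":0.002,"ax":0,"ay":0,"az":0,"fingers":-0.7},{"dx":0.042,"dy":-0.001,"dz":0.002,"ax":0,"ay":0,"az":0,"fingers":-0.7},{"dx":0.056,"dy":-0.001,"dz":0.002,"ax":0,"ay":0,"az":0,"fingers":-0.7},{"dx":0.07,"dy":-0.001,"dz":0.002,"ax":0,"ay":0,"az":0,"fingers":-0.7},{"dx":0.085,"dy":-0.001,"dz":0.002,"ax":0,"ay":0,"az":0,"fingers":-0.7},{"dx":0.1,"dy":-0.001,"dz":0.002,"ax":0,"ay":0,"az":0,"fingers":-0.7},{"dx":0.115,"dy":-0.001,"dz":0.002,"ax":0,"ay":0,"az":0,"fingers":-0.7},{"dx":0.13,"dy":-0.001,"dz":0.002,"ax":0,"ay":0,"az":0,"fingers":-0.7},{"dx":0.145,"dy":-0.001,"dz":0.002,"ax":0,"ay":0,"az":0,"fingers":-0.7},{"dx":0.16,"dy":-0.001,"dz":0.002,"ax":0,"ay":0,"az":0,"fingers":-0.7},{"dx":0.175,"dy":-0.001,"dz":0.002,"ax":0,"ay":0,"az":0,"fingers":-0.7},{"dx":0.187,"dy":-0.001,"dz":0.002,"ax":0,"ay":0,"az":0,"fingers":-0.7},{"dx":0.197,"dy":-0.001,"dz":0.002,"ax":0,"ay":0,"az":0,"fingers":-0.7},{"dx":0.205,"dy":-0.001,"dz":0.002,"ax":0,"ay":0,"az":0,"fingers":-0.7},{"dx":0.205,"dy":-0.001,"dz":0.002,"ax":0,"ay":0,"az":0,"fingers":-0.7}]'
python3 - <<'E'
from h import *
from scipy.spatial.transform import Rotation as R
s=bot.read_state();print(R.from_rotvec(s["tcp_rot"]).as_matrix().round(3)[:2])
im,d=bot.read_camera("wrist"); im2,_=bot.read_camera("top"); cv2.imwrite("pics/w3.png",np.hstack([im,cv2.resize(im2[150:280,110:283],(512,384))])[:, :]); 
a=cv2.imread("pics/w3.png"); cv2.imwrite("pics/w3.png",cv2.resize(a,(800,300),interpolation=cv2.INTER_AREA))
E
```

```text
time: 6.2
tool_pos: [0.5919, 0.3288, 0.0043]
tcp_rot: [2.418, 2.001, 0.006]
wrist_force: [0.2, 0.9, -0.5]
width: 0.149
[[ 0.187  0.982  0.005]
 [ 0.982 -0.187  0.001]]
```

View pics/w3.png

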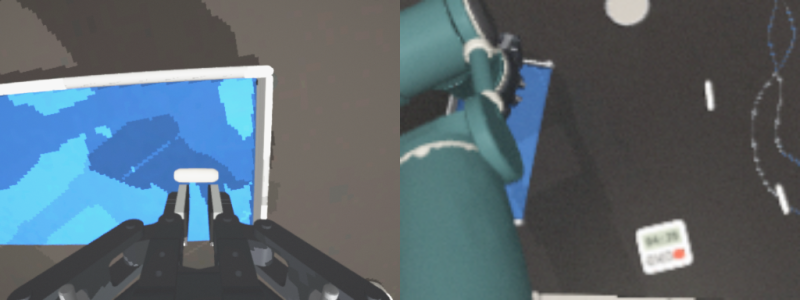

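C lies inside the tray at (195,176) in the wrist half, and the top half shows A and B untouched. Next is B.

```bash
python3 -m inch '[{"dx":-0.02,"dy":0,"dz":-0.01,"ax":0,"ay":0,"az":0,"fingers":-0.7},{"dx":-0.06,"dy":0.01,"dz":-0.06,"ax":0,"ay":0,"az":-7,"fingers":-0.7},{"dx":-0.11,"dy":0.025,"dz":-0.08,"ax":0,"ay":0,"az":-15,"fingers":-0.7},{"dx":-0.16,"dy":0.04,"dz":-0.08,"ax":0,"ay":0,"az":-20,"fingers":-0.7},{"dx":-0.21,"dy":0.05,"dz":-0.08,"ax":0,"ay":0,"az":-20,"fingers":-0.7},{"dx":-0.26,"dy":0.06,"dz":-0.08,"ax":0,"ay":0,"az":-20,"fingers":-0.7},{"dx":-0.3,"dy":0.065,"dz":-0.08,"ax":0,"ay":0,"az":-20,"fingers":-0.7},{"dx":-0.3,"dy":0.065,"dz":-0.08,"ax":0,"ay":0,"az":-20,"fingers":-0.7},{"dx":-0.3,"dy":0.065,"dz":-0.04,"ax":0,"ay":0,"az":-20,"fingers":-0.7},{"dx":-0.3,"dy":0.065,"dz":-0.015,"ax":0,"ay":0,"az":-20,"fingers":-0.7},{"dx":-0.3,"dy":0.065,"dz":-0.002,"ax":0,"ay":0,"az":-20,"fingers":-0.7},{"dx":-0.3,"dy":0.065,"dz":0,"ax":0,"ay":0,"az":-20,"fingers":-0.7},{"dx":-0.3,"dy":0.065,"dz":0,"ax":0,"ay":0,"az":-20,"fingers":-0.7}]'
python3 - <<'E'
from h import *
from scipy.spatial.transform import Rotation as R
s=bot.read_state();M=R.from_rotvec(s["tcp_rot"]).as_matrix();print(M.round(3)[:2])
im,d=bot.read_camera("wrist"); cv2.imwrite("pics/w4.png",im)
for m in bot.masks_of("wrist","bar_a"):
    r,P=rect("wrist",m["region"],.009); print(round(m["p"],2),m["box"],np.round(r[0]),np.round(r[1]),round(r[2]), (np.r_[np.array(r[0])/1000,0]-s["tool_pos"])@M)
E
```

```text
time: 7.92
tool_pos: [0.6, 0.0214, 0.005]
tcp_rot: [2.033, 2.39, 0.006]
wrist_force: [0.3, 0.0, 0.7]
width: 0.148
[[-0.16   0.987  0.006]
 [ 0.987  0.16   0.   ]]
0.85 [218.6, 167.1, 296.9, 183.5] [594.  66.] [39.  9.] 8 [0.04504585 0.00138479 0.0049354 ]
0.82 [0.0, 288.2, 42.0, 308.7] [466. -31.] [32. 11.] 19 [-0.03053403 -0.14042435  0.00417924]
```

```bash
python3 -m inch '[{"dx":0.012,"dy":0.001,"dz":0.001,"ax":0,"ay":0,"az":0,"fingers":-0.7},{"dx":0.024,"dy":0.001,"dz":0.001,"ax":0,"ay":0,"az":0,"fingers":-0.7},{"dx":0.035,"dy":0.001,"dz":0.001,"ax":0,"ay":0,"az":0,"fingers":-0.7},{"dx":0.048,"dy":0.001,"dz":0.001,"ax":0,"ay":0,"az":0,"fingers":-0.7},{"dx":0.063,"dy":0.001,"dz":0.001,"ax":0,"ay":0,"az":0,"fingers":-0.7},{"dx":0.08,"dy":0.001,"dz":0.001,"ax":0,"ay":0,"az":0,"fingers":-0.7},{"dx":0.098,"dy":0.001,"dz":0.001,"ax":0,"ay":0,"az":0,"fingers":-0.7},{"dx":0.116,"dy":0.001,"dz":0.001,"ax":0,"ay":0,"az":0,"fingers":-0.7},{"dx":0.134,"dy":0.001,"dz":0.001,"ax":0,"ay":0,"az":0,"fingers":-0.7},{"dx":0.152,"dy":0.001,"dz":0.001,"ax":0,"ay":0,"az":0,"fingers":-0.7},{"dx":0.17,"dy":0.001,"dz":0.001,"ax":0,"ay":0,"az":0,"fingers":-0.7},{"dx":0.188,"dy":0.001,"dz":0.001,"ax":0,"ay":0,"az":0,"fingers":-0.7},{"dx":0.206,"dy":0.001,"dz":0.001,"ax":0,"ay":0,"az":0,"fingers":-0.7},{"dx":0.224,"dy":0.001,"dz":0.001,"ax":0,"ay":0,"az":0,"fingers":-0.7},{"dx":0.242,"dy":0.001,"dz":0.001,"ax":0,"ay":0,"az":0,"fingers":-0.7},{"dx":0.26,"dy":0.001,"dz":0.001,"ax":0,"ay":0,"az":0,"fingers":-0.7},{"dx":0.276,"dy":0.001,"dz":0.001,"ax":0,"ay":0,"az":0,"fingers":-0.7},{"dx":0.29,"dy":0.001,"dz":0.001,"ax":0,"ay":0,"az":0,"fingers":-0.7},{"dx":0.3,"dy":0.001,"dz":0.001,"ax":0,"ay":0,"az":0,"fingers":-0.7},{"dx":0.305,"dy":0.001,"dz":0.001,"ax":0,"ay":0,"az":0,"fingers":-0.7}]'
python3 - <<'E'
from h import *
from scipy.spatial.transform import Rotation as R
s=bot.read_state();M=R.from_rotvec(s["tcp_rot"]).as_matrix();print(M.round(3)[:2])
im,d=bot.read_camera("wrist"); cv2.imwrite("pics/w5.png",im)
for m in bot.masks_of("wrist","bar_a"):
    r,P=rect("wrist",m["region"],.009); print(round(m["p"],2),m["box"],np.round(r[0]),np.round(r[1]),round(r[2]), (np.r_[np.array(r[0])/1000,0]-s["tool_pos"])@M)
E
```

```text
time: 10.52
tool_pos: [0.5525, 0.3232, 0.0041]
tcp_rot: [2.032, 2.389, 0.007]
wrist_force: [-0.0, 0.2, 1.1]
width: 0.153
[[-0.16   0.987  0.006]
 [ 0.987  0.16   0.   ]]
0.74 [303.9, 215.0, 361.3, 242.1] [593. 347.] [ 9. 30.] 77 [0.01727155 0.04344932 0.00438136]
0.61 [213.0, 217.2, 292.4, 236.4] [549. 341.] [39. 10.] 10 [ 0.01777484 -0.00106571  0.00409335]
```

View pics/w5.png

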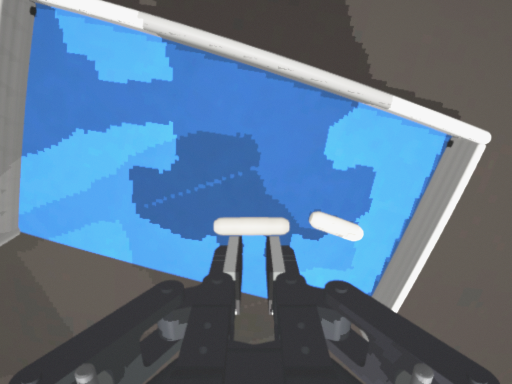

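B and C are both inside, at (252,226) and (336,226). Next is A.

```bash
python3 -m inch '[{"dx":-0.02,"dy":0,"dz":-0.01,"ax":0,"ay":0,"az":0,"fingers":-0.7},{"dx":-0.06,"dy":-0.01,"dz":-0.05,"ax":0,"ay":0,"az":-4,"fingers":-0.7},{"dx":-0.11,"dy":-0.03,"dz":-0.09,"ax":0,"ay":0,"az":-8,"fingers":-0.7},{"dx":-0.165,"dy":-0.05,"dz":-0.09,"ax":0,"ay":0,"az":-11,"fingers":-0.7},{"dx":-0.22,"dy":-0.075,"dz":-0.09,"ax":0,"ay":0,"az":-11,"fingers":-0.7},{"dx":-0.275,"dy":-0.1,"dz":-0.09,"ax":0,"ay":0,"az":-11,"fingers":-0.7},{"dx":-0.33,"dy":-0.125,"dz":-0.09,"ax":0,"ay":0,"az":-11,"fingers":-0.7},{"dx":-0.385,"dy":-0.146,"dz":-0.09,"ax":0,"ay":0,"az":-11,"fingers":-0.7},{"dx":-0.385,"dy":-0.146,"dz":-0.09,"ax":0,"ay":0,"az":-11,"fingers":-0.7},{"dx":-0.385,"dy":-0.146,"dz":-0.05,"ax":0,"ay":0,"az":-11,"fingers":-0.7},{"dx":-0.385,"dy":-0.146,"dz":-0.015,"ax":0,"ay":0,"az":-11,"fingers":-0.7},{"dx":-0.385,"dy":-0.146,"dz":-0.002,"ax":0,"ay":0,"az":-11,"fingers":-0.7},{"dx":-0.385,"dy":-0.146,"dz":-0.001,"ax":0,"ay":0,"az":-11,"fingers":-0.7},{"dx":-0.385,"dy":-0.146,"dz":-0.001,"ax":0,"ay":0,"az":-11,"fingers":-0.7}]'
python3 - <<'E'
from h import *
from scipy.spatial.transform import Rotation as R
s=bot.read_state();M=R.from_rotvec(s["tcp_rot"]).as_matrix();print(M.round(3)[:2])
im,d=bot.read_camera("wrist"); cv2.imwrite("pics/w6.png",im)
for t in ("bar_a","timer"):
  for m in bot.masks_of("wrist",t):
    r,P=rect("wrist",m["region"],.009 if t=="bar_a" else .018); print(t,round(m["p"],2),m["box"],np.round(r[0]),np.round(r[1]),round(r[2]), (np.r_[np.array(r[0])/1000,0]-s["tool_pos"])@M, P.max(0))
E
```

```text
time: 12.38
tool_pos: [0.4714, -0.0806, 0.0057]
tcp_rot: [1.792, 2.572, 0.008]
wrist_force: [0.2, -0.7, -0.0]
width: 0.146
[[-0.346  0.938  0.009]
 [ 0.938  0.346 -0.   ]]
bar_a 0.66 [214.4, 158.0, 295.3, 180.2] [457. -36.] [39.  9.] 20 [0.04713288 0.00166342 0.00555189] [ 0.47564624 -0.0268377 ]
```

View pics/w6.png

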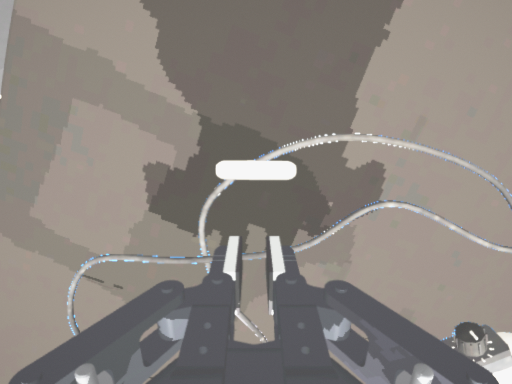

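Run:
```python
import numpy as np
a=np.array([-.346,.938]);b=np.array([.938,.346]);t0=np.array([.4714,-.0806]);bar=np.array([.457,-.036])
def out(th,bar,lead=.0155):
    d=np.array([np.cos(np.radians(th)),np.sin(np.radians(th))]); v=bar-lead*d-t0; print(round(th,1),bar.round(3),"dx %.3f dy %.3f az %.1f"%(v@a,v@b,110.2-th))
th=110.2; out(th,bar)
steps=[(105,.008),(100,.01),(95,.01),(90,.01),(86,.012),(83,.014)]+[(83,.017)]*18
for h,s in steps:
    m=(th+h)/2; bar=bar+s*np.array([np.cos(np.radians(m)),np.sin(np.radians(m))]); th=h; out(th,bar)
```

```text
110.2 [ 0.457 -0.036] dx 0.031 dy 0.002 az 0.0
105 [ 0.455 -0.028] dx 0.039 dy 0.001 az 5.2
100 [ 0.452 -0.019] dx 0.049 dy 0.001 az 10.2
95 [ 0.451 -0.009] dx 0.060 dy 0.002 az 15.2
90 [0.451 0.001] dx 0.069 dy 0.004 az 20.2
86 [0.451 0.013] dx 0.081 dy 0.007 az 24.2
83 [0.452 0.027] dx 0.094 dy 0.012 az 27.2
83 [0.455 0.044] dx 0.109 dy 0.020 az 27.2
83 [0.457 0.061] dx 0.124 dy 0.028 az 27.2
83 [0.459 0.078] dx 0.139 dy 0.036 az 27.2
83 [0.461 0.095] dx 0.154 dy 0.044 az 27.2
83 [0.463 0.112] dx 0.169 dy 0.051 az 27.2
83 [0.465 0.128] dx 0.185 dy 0.059 az 27.2
83 [0.467 0.145] dx 0.200 dy 0.067 az 27.2
83 [0.469 0.162] dx 0.215 dy 0.075 az 27.2
83 [0.471 0.179] dx 0.230 dy 0.082 az 27.2
83 [0.473 0.196] dx 0.245 dy 0.090 az 27.2
83 [0.475 0.213] dx 0.260 dy 0.098 az 27.2
83 [0.477 0.23 ] dx 0.275 dy 0.106 az 27.2
83 [0.479 0.247] dx 0.290 dy 0.114 az 27.2
83 [0.481 0.263] dx 0.305 dy 0.121 az 27.2
83 [0.484 0.28 ] dx 0.321 dy 0.129 az 27.2
83 [0.486 0.297] dx 0.336 dy 0.137 az 27.2
83 [0.488 0.314] dx 0.351 dy 0.145 az 27.2
83 [0.49  0.331] dx 0.366 dy 0.152 az 27.2
```

```bash
python3 -m inch '[{"dx":0.012,"dy":0.001,"dz":0.001,"ax":0,"ay":0,"az":0,"fingers":-0.7},{"dx":0.022,"dy":0.002,"dz":0.002,"ax":0,"ay":0,"az":0,"fingers":-0.7},{"dx":0.031,"dy":0.002,"dz":0.002,"ax":0,"ay":0,"az":0,"fingers":-0.7},{"dx":0.039,"dy":0.001,"dz":0.002,"ax":0,"ay":0,"az":5,"fingers":-0.7},{"dx":0.049,"dy":0.001,"dz":0.002,"ax":0,"ay":0,"az":10,"fingers":-0.7},{"dx":0.06,"dy":0.002,"dz":0.002,"ax":0,"ay":0,"az":15,"fingers":-0.7},{"dx":0.069,"dy":0.004,"dz":0.002,"ax":0,"ay":0,"az":20,"fingers":-0.7},{"dx":0.081,"dy":0.007,"dz":0.002,"ax":0,"ay":0,"az":24,"fingers":-0.7},{"dx":0.094,"dy":0.012,"dz":0.002,"ax":0,"ay":0,"az":27,"fingers":-0.7},{"dx":0.101,"dy":0.016,"dz":0.002,"ax":0,"ay":0,"az":27,"fingers":-0.7},{"dx":0.101,"dy":0.016,"dz":0.002,"ax":0,"ay":0,"az":27,"fingers":-0.7}]'
python3 - <<'E'
from h import *
from scipy.spatial.transform import Rotation as R
s=bot.read_state();M=R.from_rotvec(s["tcp_rot"]).as_matrix();print(M.round(3)[:2])
im,d=bot.read_camera("wrist"); cv2.imwrite("pics/w7.png",im)
for t in ("bar_a","timer"):
  for m in bot.masks_of("wrist",t):
    r,P=rect("wrist",m["region"],.009 if t=="bar_a" else .018); print(t,round(m["p"],2),m["box"],np.round(r[0]),np.round(r[1]),round(r[2]), (np.r_[np.array(r[0])/1000,0]-s["tool_pos"])@M, P.max(0))
E
```

```text
time: 13.9
tool_pos: [0.4516, 0.0202, 0.0036]
tcp_rot: [2.341, 2.085, 0.01]
wrist_force: [0.2, 0.3, -0.1]
width: 0.151
[[ 0.115  0.993  0.009]
 [ 0.993 -0.115 -0.   ]]
bar_a 0.71 [214.7, 214.0, 285.8, 233.9] [453.  38.] [10. 38.] 81 [ 0.01799681 -0.00089881  0.00360601] [0.47164858 0.04506255]
timer 0.89 [0.0, 0.0, 179.6, 166.5] [393. 117.] [62. 64.] 15 [ 0.08890198 -0.06934609  0.00303323] [0.42882481 0.14786404]
```

View pics/w7.png

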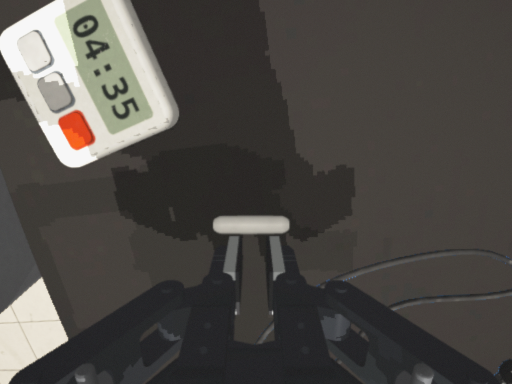

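The bar is flush with the fingertips, and the timer's corner at (178,110) is clear of the path. Continuing the push.

```bash
python3 -m inch '[{"dx":0.01,"dy":0.001,"dz":0,"ax":0,"ay":0,"az":0,"fingers":-0.7},{"dx":0.022,"dy":0.002,"dz":0,"ax":0,"ay":0,"az":0,"fingers":-0.7},{"dx":0.037,"dy":0.003,"dz":0,"ax":0,"ay":0,"az":0,"fingers":-0.7},{"dx":0.054,"dy":0.003,"dz":0,"ax":0,"ay":0,"az":0,"fingers":-0.7},{"dx":0.071,"dy":0.003,"dz":0,"ax":0,"ay":0,"az":0,"fingers":-0.7},{"dx":0.088,"dy":0.003,"dz":0,"ax":0,"ay":0,"az":0,"fingers":-0.7},{"dx":0.105,"dy":0.003,"dz":0,"ax":0,"ay":0,"az":0,"fingers":-0.7},{"dx":0.122,"dy":0.003,"dz":0,"ax":0,"ay":0,"az":0,"fingers":-0.7},{"dx":0.139,"dy":0.003,"dz":0,"ax":0,"ay":0,"az":0,"fingers":-0.7},{"dx":0.156,"dy":0.003,"dz":0,"ax":0,"ay":0,"az":0,"fingers":-0.7},{"dx":0.173,"dy":0.003,"dz":0,"ax":0,"ay":0,"az":0,"fingers":-0.7},{"dx":0.19,"dy":0.003,"dz":0,"ax":0,"ay":0,"az":0,"fingers":-0.7},{"dx":0.207,"dy":0.003,"dz":0,"ax":0,"ay":0,"az":0,"fingers":-0.7},{"dx":0.224,"dy":0.003,"dz":0,"ax":0,"ay":0,"az":0,"fingers":-0.7},{"dx":0.241,"dy":0.003,"dz":0,"ax":0,"ay":0,"az":0,"fingers":-0.7},{"dx":0.258,"dy":0.003,"dz":0,"ax":0,"ay":0,"az":0,"fingers":-0.7},{"dx":0.275,"dy":0.003,"dz":0,"ax":0,"ay":0,"az":0,"fingers":-0.7},{"dx":0.29,"dy":0.003,"dz":0,"ax":0,"ay":0,"az":0,"fingers":-0.7},{"dx":0.3,"dy":0.003,"dz":0,"ax":0,"ay":0,"az":0,"fingers":-0.7},{"dx":0.304,"dy":0.003,"dz":0,"ax":0,"ay":0,"az":0,"fingers":-0.7}]'
python3 -m inch '[{"dx":-0.02,"dy":0,"dz":-0.005,"ax":0,"ay":0,"az":0,"fingers":-0.7},{"dx":-0.05,"dy":0,"dz":-0.05,"ax":0,"ay":0,"az":0,"fingers":-0.7},{"dx":-0.1,"dy":0,"dz":-0.1,"ax":0,"ay":0,"az":0,"fingers":-0.7},{"dx":-0.14,"dy":0,"dz":-0.14,"ax":0,"ay":0,"az":0,"fingers":-0.7},{"dx":-0.14,"dy":0,"dz":-0.14,"ax":0,"ay":0,"az":0,"fingers":-0.7},{"dx":-0.14,"dy":0,"dz":-0.14,"ax":0,"ay":0,"az":0,"fingers":-0.7}]'
python3 - <<'E'
from h import *
im,d=bot.read_camera("wrist"); cv2.imwrite("pics/w8.png",im)
mc=np.array([.519,.2915]);u=np.array([.126,.992]);v=np.array([-.992,.126])
for m in bot.masks_of("wrist","bar_a"):
    r,P=rect("wrist",m["region"],.009); q=P-mc-.06*u; print(round(m["p"],2),m["box"],np.round(r[0]),np.round(r[1]),"tray x",(q@u).min().round(3),(q@u).max().round(3),"y",(q@v).min().round(3),(q@v).max().round(3))
bot.read_camera("top")
for t,z in (("timer",.018),("petri_dish",.013),("cap",.027),("tube",.113),("dropper",.09),("pot",.063)):
    for m in bot.masks_of("top",t)[:1]: print(t,np.round(rect("top",m["region"],z)[0][0]))
E
```

```text
time: 16.55
tool_pos: [0.4902, 0.3217, 0.0038]
tcp_rot: [2.343, 2.084, 0.01]
wrist_force: [-0.8, -0.3, -0.3]
width: 0.148
time: 17.3
tool_pos: [0.4722, 0.1817, 0.1437]
tcp_rot: [2.345, 2.082, 0.011]
wrist_force: [0.5, -0.3, -1.1]
width: 0.148
0.58 [228.4, 0.9, 274.6, 14.0] [490. 337.] [ 9. 39.] tray x -0.023 -0.014 y 0.015 0.054
0.44 [299.6, 2.3, 333.2, 8.1] [541. 333.] [ 6. 28.] tray x -0.019 -0.012 y -0.031 -0.003
timer [388. 118.]
petri_dish [714. 181.]
cap [ 510. -210.]
tube [770. 262.]
pot [ 530. -318.]
```

View pics/w8.png

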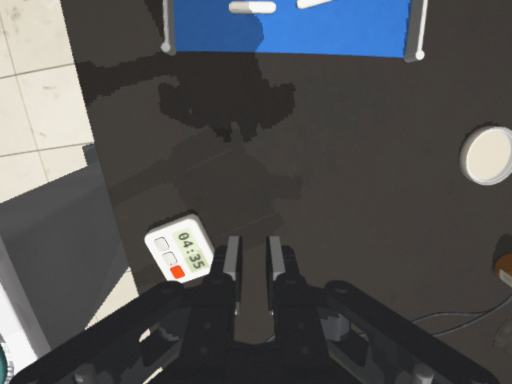

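A at (252,7) and the cropped B at (315,2) are well past the mouth line (row ~52). Nothing has touched C since I last saw it inside. The arm is clear and the bystanders are where they were.

Run:
```python
from h import *
im,d=bot.read_camera("side")
for m in bot.masks_of("side","bar_a"): print(round(m["p"],2),np.round(rect("side",m["region"],.009)[0][0]))
print(bot.read_state()["time"]); print(bot.finish_job())
```

```text
0.47 [546. 344.]
17.85
the job is handed in; nothing more can be done
None
```

I swept all three bars through the tray mouth with nearly closed fingertips held about 4 mm above the worktop, then raised the arm clear and handed the job in at about 17.9 s. No verdict is reported, so the result below rests on my last checks.

- **Bar A:** it lay flat, 37 mm or more past the mouth line and clear of the side walls.
- **Bar B:** it was at about (0.55, 0.34) m, well inside. It was cut off at the edge of the last wrist picture, but the final side-camera detection put it at (0.546, 0.344).
- **Bar C:** I saw it inside at (0.593, 0.347) just after pushing B, and nothing touched it afterwards. It was outside the last wrist picture, and the side camera reported only one bar, so I have no later confirmation of it.
- **Things to leave alone:** the timer, dish, cap, tube and pot were all within about 3 mm of their first readings, which is measurement noise. The network did not report the dropper bottle in the final top picture. The fingers never came near it, and part of it still showed in the last wrist picture.

One move call was refused at the start for missing keys, and it moved nothing.

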